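# Fit the spindle in the tape stand and load the roll

## Robot

A 7-joint arm with a two-finger parallel gripper is mounted at the origin on a cart in front of the work surface, level with it; the furniture and walls round the work are solid. World frame = base frame: x ahead of the robot, y to its left, z up, the work surface at z = 0. Lengths are in m, angles in rad, forces in N, time in s.
With the tool pointing down it reaches from about 0.4 to 0.85 m from the base axis. Payload 10.4 kg.
Tool frame: the origin (TCP) lies midway between the tips of the shut fingers; the grasp point (between the pads) lies 19 mm behind it; z points along the fingers, y is the line along which they close (so a half turn about z gives the same grasp; the last joint's range is limited). The gripper opens to 87 mm and grips with 3 to 60 N. Pads are 19 mm wide; open, the fingers measure 117 mm over their backs; the gripper's body (75 mm by 190 mm) begins 51 mm behind the grasp point.
Start: joints at [1.081, 0.332, -0.065, 1.46, 0.022, 1.35, -0.088], TCP at [0.281, -0.558, 0.223] pointing down, gripper open.
Joint ranges: [-2.6, 2.6], [-0.5, 2.12], [-1.47, 1.34], [0.16, 2.42], [-1.27, 4.41], [0.06, 2.06], [-2.6, 2.6]. Speed limits (rad/s): [2.22, 2.22, 2.79, 2.79, 3.14, 3.14, 3.14].

## Interface

Orientations are given as a unit quaternion [x, y, z, w].
In Python, from bench import r gives the robot as it stands.
- The arm moves only by the tool carry_out, never from a script. Its argument "steps" is a list that holds one entry, the list of rows, each a list of 6 numbers: the shift along the tool's x, y, z in cm, then the turn, a rotation vector about the tool's x, y, z in rad. In form: [[[dx, dy, dz, wx, wy, wz], ...]]. A call has 1 to 20 rows; each row is the pose to reach, as a shift and turn from the pose commanded when the call began, along the tool's axes at that moment; what a row does not reach only later rows make up. A row lasts 1/12 s, in which the tool goes at most 41.7 mm and 7.16 degrees, less where a joint would pass 70% of its speed; a pose out of reach is approached as far as the arm can. A call with a gripper value outside its range is refused whole. "hand" is the closure, from -1 (fully open) to 1 (shut), set as the call begins (left out, the last holds). The fingers move at their own pace and stop on an object; "squeeze" is the grip in N (left out, the last holds). Time passes only in rows, so rows that repeat a pose let the fingers close. It gives the time, the measured TCP pose, the force, the opening and the grip force at its end, in the units of the state.
- r.read_state(): the state, without advancing time (a new reading comes with each control period).
- r.camera(name): name is "scene" or "top" or "wrist"; returns the picture (400x640x3 uint8, red, green, blue); there is no depth.
- r.camera_params(name): a dict with "fx", "fy", "cx", "cy" (pixels), "D" ([k1, k2, p1, p2, k3] as OpenCV has them; the pictures are not rectified), "view" (4x4, takes a point from world to camera coordinates). Camera axes: x right, y up, looking along -z (the intrinsics and any distortion apply to the point x, -y, -z); pixel columns grow to the right and rows downward; lengths in m; the calibration is good to about 2 mm. A picture is of the moment at which its call begins: read the wrist's pose just before it. camera_params takes no time and is no camera call; for the wrist camera it gives the pose at the moment of the call.
- r.close_job(): hands the job in; it is judged then, once.
The state is a dict: "time": time; "joint_positions": joint angles; "joint_vel": joint speeds; "joint_torque": joint torques, N m; "ee_pos": TCP position; "eef_rot": TCP orientation; "ft_force": force on the tool from outside, world axes, zero at the start; "torque": the same for the moment, N m; "width": finger opening in m; "grip_force": force on a finger pad.
Only numpy, scipy, OpenCV 4.12 (cv2) and the standard library are available. Lean on these libraries where they do the work, as an engineer would, in place of code of your own. Each camera call takes 0.05 s, during which the arm holds its last target. There are 200 camera calls.

## Task

Get the tape stand ready for use: pick up the wooden spindle, feel for the hole in the hub of the stand, and press the spindle straight down until it stands upright on the bottom of the hole, never loading the hub with more than 50 N in all or it will split. Then lower the wide roll of brown tape over the spindle until it lies flat on the foot of the stand round the hub, without dropping it, let go, and leave the other things on the desk where they are.

Things in the scene. Friction and masses are not known exactly. Their poses are not given: they have to be found in the camera images.
- stand: tape stand, fixed to the desk: a dark steel disc (the foot), 120 mm across, its top 14 mm above the desk, and on it a round wooden hub, 66 mm across, its flat top 28 mm above the desk. In the hub's middle is an upright blind hole, 19.6 mm across, 25 mm deep (its bottom 3 mm above the desk), with a sharp unchamfered edge. Origin: centre of the foot's underside; z up.
- stand_axis (a point): point on the foot's (not the hub's) axis, level with the hub's top. The hub is screwed on through an oversize hole, so hub and hole lie 3.5 to 6 mm off this axis, in a direction that differs each time; it does not shift in use. Three rubber buttons 11 mm down the hole grip the spindle (their squeeze loads the hub by 10 N): pushing it past them to the bottom takes 3 to 10 N, more than its weight.
- spindle: light wooden dowel, 18 mm across and 76 mm long, about 30 g, standing upright and loose on the desk at the start; lower end cut square, upper end slightly domed, with a dark line round it 25 mm above the lower end, level with the hub's top when the spindle is home. The origin is the centre of the lower end; z runs along it to the domed end.
- spindle_foot (a point): the centre of the spindle's square-cut lower end
- roll: wide roll of brown parcel tape, about 150 g, lying flat on the desk: 98 mm outside, 76 mm inside its cardboard core (wall 11 mm), 48 mm high. Origin: centre of its underside; z up. It can be pinched by the wall from above, one finger inside the core; once it is on the stand that fingertip must be above the hub, at least 14 mm over the roll's underside.
- masking_roll: narrow cream roll of masking tape, 92 mm across, 25 mm high, lying on the desk; not to be used; origin at the centre of its underside
- round_stamp: brown wooden stamp with a turned handle, 35 mm across, 67 mm high, standing on the desk; origin at the centre of its underside
- eraser: eraser in a blue sleeve, 19 x 42 x 12 mm, lying on the desk; origin at the centre of its underside
Mind the look-alikes: they are no part of the job. What is shaped like the stand but red or yellow is not meant.

How it is judged:
On the way, in this order (a step that is already met when the one before it is completed fails the run):
1. the spindle stands upright on the bottom of the hole in the hub (z of spindle_foot in the frame of stand below 0.0055 m and horizontal distance between spindle_foot and stand below 0.01 m and angle between spindle's own z axis and vertical below 0.08 rad), for 0.2 s.
2. the wide roll lies flat on the foot of the stand, round the hub and the spindle (z of roll in the frame of stand below 0.018 m and horizontal distance between roll and stand below 0.02 m and angle between roll's own z axis and vertical below 0.06 rad), for 0.2 s.
At the end, for the whole second after the job is handed in: the spindle stands in the hub's hole, within 2.5 mm of its bottom and within 0.08 rad of upright, and the wide brown roll lies at rest round the hub, within 4 mm of the foot's top, within 20 mm of the stand's centre and within 0.06 rad of level (all of step 1 and all of step 2 and linear speed of each of roll, spindle below 0.02 m/s); the robot touches nothing.
It fails at once if the spindle loads the stand with more than 50 N in all (the squeeze of the rubber buttons counts) (contact force between spindle and stand above 50 N).
It fails at once if the roll is dropped: out of the fingers more than 40 mm above the desk (height (world z) of roll above 0.04 m and contact force between the fingers and roll below 0.05 N).
It fails at once if the masking tape, the stamp or the eraser is moved by more than 25 mm (distance of any of masking_roll, round_stamp, eraser from where it was at the start of the episode above 0.025 m).
It also fails if it takes over 72 s, if anything falls off the work surface, if the arm or the gripper's body presses on something with over 40 N, if the wrist force passes 120 N, or if a joint passes its speed limit or range.

## Working session

There is one attempt and no reset: what is moved stays moved. The work goes in short steps, Python scripts to look and compute and a tool call to move; the robot and the scene stay as the last step left them, time stands still between calls to the robot, and variables do not carry over. Pictures are saved under pics/ and viewed, at most 10 in all, crops included, and the job is handed in when it is done.

Besides the shell and the picture viewer there is one more tool, called after "Emit:" as name([rows], argument=value, ...), one row to a line, values as JSON. carry_out: Moves the arm, as the interface text tells. Its arguments: {"type":"object","properties":{"steps":{"type":"array","items":{"type":"array","items":{"type":"array","items":{"type":"number"}}}},"hand":{"type":"number"},"squeeze":{"type":"number"}},"required":["steps"]}

```bash
ls; mkdir -p pics
python3 - <<'E'
from bench import r
import cv2,numpy as np
s=r.read_state();print(s)
for n in("scene","top"):
    im=r.camera(n);cv2.imwrite(f"pics/{n}0.png",im[:,:,::-1]);p=r.camera_params(n);print(n,p["fx"],p["cx"],p["cy"],p["D"],np.round(p["view"],3).tolist())
E
```

```text
pics
{'time': 0.0, 'joint_positions': array([ 1.08139131,  0.33285642, -0.06468583,  1.46095655,  0.02161565,
        1.34991944, -0.08848567]), 'joint_vel': array([ 0.00064101, -0.00038018,  0.00088516, -0.00089621,  0.00223915,
        0.00136973, -0.00133369]), 'joint_torque': array([-1.28868606e-05, -6.23248816e+01,  2.46099679e-02, -3.89900494e+01,
       -6.13528769e-02,  3.95875261e-02,  1.15583621e-04]), 'ee_pos': array([ 0.28107298, -0.55778309,  0.2217563 ]), 'eef_rot': array([ 9.72881840e-01,  2.31301542e-01, -2.09830423e-04, -6.90763724e-04]), 'ft_force': array([-0.19313301, -0.75155843, -0.06711457]), 'torque': array([-0.03013767, -0.0027987 ,  0.00216197]), 'grip_force': 0.0, 'width': 0.08671803959449882}
scene 518.6264989752362 321.5260739767205 202.97124390818055 [-0.16818642  0.          0.          0.          0.        ] [[0.906, -0.424, -0.009, -0.472], [0.239, 0.491, 0.838, -0.171], [-0.351, -0.761, 0.546, -1.077], [0.0, 0.0, 0.0, 1.0]]
top 437.3753757984606 330.43520538059994 194.19737161246047 [-0.00520647  0.          0.          0.          0.        ] [[-0.021, -1.0, -0.017, 0.044], [0.994, -0.023, 0.109, -0.532], [-0.109, -0.014, 0.994, -1.073], [0.0, 0.0, 0.0, 1.0]]
```

View pics/top0.png

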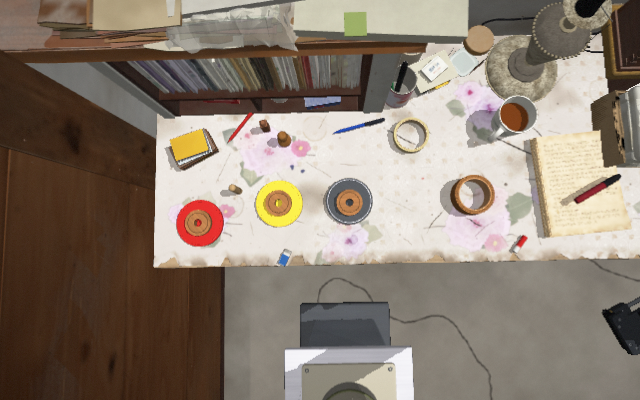

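View pics/scene0.png

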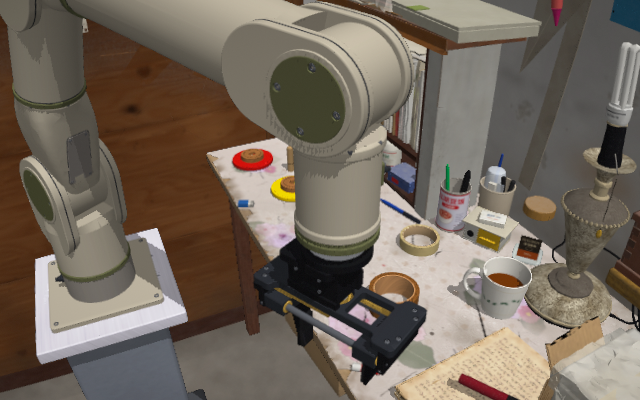

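The top view shows the grey stand at (349,202), the wide roll at (473,194), the masking roll at (410,135) and the eraser at (285,257). Small wooden things stand at (265,125), (284,139) and (235,188). I'll enlarge that part.

```bash
cat > h.py <<'E'
from bench import r
import cv2,numpy as np
from scipy.spatial.transform import Rotation as R
def cam(n):
    p=r.camera_params(n);K=np.array([[p["fx"],0,p["cx"]],[0,p["fy"],p["cy"]],[0,0,1.]])
    return K,np.array(p["D"],float),np.array(p["view"])
def unproj(c,uv,z):
    K,D,V=c;u=cv2.undistortPoints(np.array(uv,float).reshape(-1,1,2),K,D).reshape(-1,2)
    d=np.c_[u[:,0],-u[:,1],-np.ones(len(u))]@V[:3,:3]
    o=-V[:3,:3].T@V[:3,3]
    return o+d*((z-o[2])/d[:,2])[:,None]
def proj(c,P):
    K,D,V=c;q=np.atleast_2d(P)@V[:3,:3].T+V[:3,3]
    q=q*[1,-1,-1]
    return cv2.projectPoints(q,np.zeros(3),np.zeros(3),K,D)[0].reshape(-1,2)
E
python3 - <<'E'
from h import *
c=cam("top");im=cv2.imread("pics/top0.png")
for n,uv,z in[("stand foot",(349,202),.014),("hub",(349.5,202),.028),("roll",(473,194),.048),("mask",(410,135),.025),("lightthing",(235,188),.04),("br1",(265,125),.05),("br2",(284,139),.06)]:
    print(n,unproj(c,uv,z).round(4))
a=cv2.resize(im[105:275,160:300],None,fx=3.5,fy=3.5,interpolation=cv2.INTER_CUBIC)
cv2.imwrite("pics/crop1.png",a)
E
```

```text
stand foot [[ 0.5137 -0.0143  0.014 ]]
hub [[ 0.5124 -0.0152  0.028 ]]
roll [[ 0.5236 -0.3192  0.048 ]]
mask [[ 0.6814 -0.1744  0.025 ]]
lightthing [[0.553  0.2713 0.04  ]]
br1 [[0.7101 0.1935 0.05  ]]
br2 [[0.6705 0.1446 0.06  ]]
```

View pics/crop1.png

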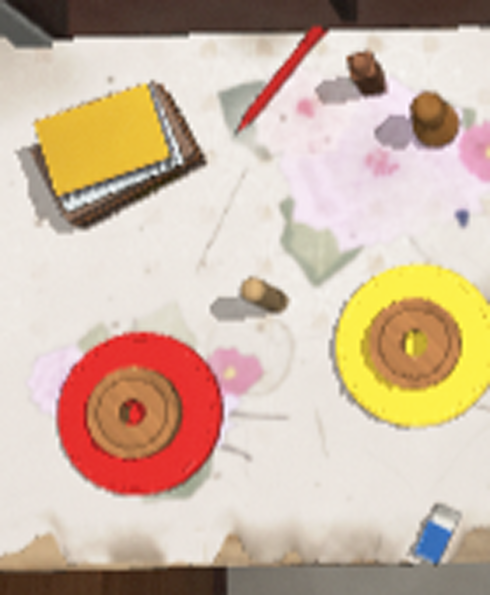

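The spindle is the light dowel at crop (262,293): its base is at about px (239,190) and its top at (232,187). The darker post behind it is another object.

```bash
cat >> h.py <<'E'
def tool(): 
    s=r.read_state();return s["ee_pos"],R.from_quat(s["eef_rot"])
def shift(t,yaw=None):
    """tool-frame shift (cm) and rotvec to reach TCP t; yaw = world angle of tool x, pointing down"""
    p,q=tool();d=q.inv().apply(np.array(t)-p)*100
    x=q.apply([1,0,0]);y0=np.arctan2(x[1],x[0])
    if yaw is None:yaw=y0
    T=R.from_matrix(np.array([[np.cos(yaw),np.sin(yaw),0],[np.sin(yaw),-np.cos(yaw),0],[0,0,-1]]))
    print("yaw now %.3f"%y0,"shift cm",d.round(2),"rot",(q.inv()*T).as_rotvec().round(3))
E
python3 - <<'E'
from h import *
c=cam("top")
print("base",unproj(c,(239.1,190.4),0),"top",unproj(c,(231.7,187),.076))
K,D,V=cam("wrist");p,q=tool()
Ci=np.linalg.inv(V);print("cam in tool",q.inv().apply(Ci[:3,3]-p),"look",q.inv().apply(-Ci[:3,2]),"up",q.inv().apply(Ci[:3,1]),K[0])
shift([.50,.265,.223],0.467)
E
```

```text
base [[0.55158405 0.26996761 0.        ]] top [[0.55094761 0.27087536 0.076     ]]
cam in tool [ 0.06552756 -0.00017535 -0.16305296] look [-2.40798990e-01 -8.43747149e-04  9.70574641e-01] up [9.70574658e-01 6.40188538e-04 2.40799551e-01] [346.46710398   0.         317.76419866]
yaw now 0.467 shift cm [ 5.658e+01 -6.363e+01 -4.000e-02] rot [-0.001  0.    -0.   ]
```

Emit:
carry_out([
  [[1.2,-1,0,0,0,0],[3.6,-3,0,0,0,0],[6.6,-5.6,0,0,0,0],[9.6,-8.2,0,0,0,0],[12.6,-10.7,0,0,0,0],[15.6,-13.3,0,0,0,0],[18.6,-15.8,0,0,0,0],[21.6,-18.4,0,0,0,0],[24.6,-20.9,0,0,0,0],[27.6,-23.5,0,0,0,0],[30.6,-26,0,0,0,0],[33.6,-28.6,0,0,0,0],[36.6,-31.1,0,0,0,0],[39.6,-33.7,0,0,0,0],[42.4,-36,0,0,0,0],[44.2,-37.6,0,0,0,0],[44.9,-38.2,0,0,0,0],[44.9,-38.2,0,0,0,0],[44.9,-38.2,0,0,0,0],[44.9,-38.2,0,0,0,0]],
], hand=-0.4, squeeze=20)

```text
time: 1.77
ee_pos: [0.5099, -0.0169, 0.2223]
eef_rot: [0.973, 0.23, -0.0, 0.0]
ft_force: [-0.1, -0.9, 0.8]
width: 0.0607
grip_force: 0.0
```

Run:
```python
from h import *
print(r.read_state()["joint_positions"].round(2),r.read_state()["width"])
c=cam("wrist");im=r.camera("wrist");cv2.imwrite("pics/w1.png",im[:,:,::-1])
np.savez("w1.npz",V=c[2]);print(proj(c,[[.5137,-.0143,.014],[.551,.2705,0]]))
shift([.551,.2705,.15])
```

```text
[ 0.47  0.12 -0.56  1.73  0.07  1.31 -1.21] 0.060704409992150744
[[317.58587902 170.59625893]
 [ 89.35129995  16.71462769]]
yaw now 0.464 shift cm [ 16.55 -23.87   7.21] rot [0.    0.001 0.   ]
```

View pics/w1.png

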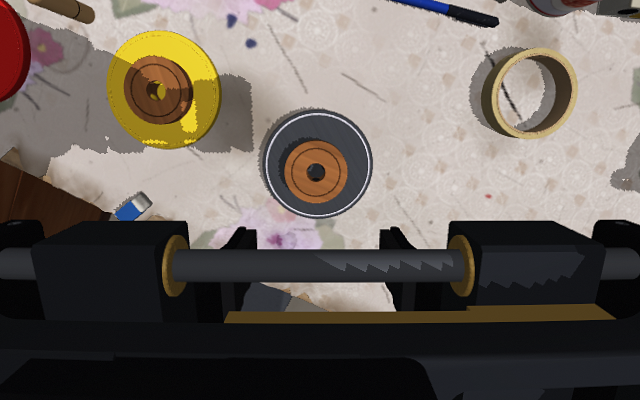

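The wrist view shows the grey stand at (316,164) with its wooden hub and hole at about (316,172), the yellow one at (163,90) and the masking roll at (530,93). The spindle is at the top left (60,8). I'll rectify this view to measure the hub and hole.

Run:
```python
from h import *
K,D,_=cam("wrist");V=np.load("w1.npz")["V"];c=(K,D,V)
im=cv2.imread("pics/w1.png")
def rect(z,cx,cy,h=.08,s=.0005):
    n=int(2*h/s);g=(np.arange(n)-n/2)*s
    X,Y=np.meshgrid(cx+g,cy+g);P=np.c_[X.ravel(),Y.ravel(),np.full(X.size,z)]
    uv=proj(c,P).astype(np.float32).reshape(n,n,2)
    return cv2.remap(im,uv,None,cv2.INTER_LINEAR)
def fit(m,z,cx,cy,h=.08,s=.0005):
    cs=cv2.findContours(m,cv2.RETR_EXTERNAL,cv2.CHAIN_APPROX_NONE)[0]
    k=cv2.convexHull(max(cs,key=cv2.contourArea));(a,b),d,_=cv2.fitEllipse(k)
    n=2*h/s;print("centre",cx+(a-n/2)*s,cy+(b-n/2)*s,"diam",np.array(d)*s)
cx,cy=.513,-.015
a=rect(.028,cx,cy);hsv=cv2.cvtColor(a,cv2.COLOR_BGR2HSV)
yy,xx=np.mgrid[:320,:320];rr=np.hypot(xx-160,yy-160)*.5
wood=((hsv[...,0]<20)&(hsv[...,1]>100)&(hsv[...,2]>60)&(rr<50)).astype(np.uint8)*255
fit(wood,.028,cx,cy)
g=a.max(2);hole=((g<75)&(rr<22)).astype(np.uint8)*255
cv2.imwrite("pics/r.png",np.hstack([a,cv2.cvtColor(wood,8),cv2.cvtColor(hole,8)])[:, :])
try: fit(hole,.028,cx,cy)
except Exception as e:print(e)
b=rect(.014,cx,cy);hs=cv2.cvtColor(b,cv2.COLOR_BGR2HSV)
bright=((b.min(2)>150))
# foot: pixels inside dark bluish grey
foot=((b.max(2)<125)&(rr<70)&(hs[...,1]<90)).astype(np.uint8)*255
foot=cv2.morphologyEx(foot,cv2.MORPH_OPEN,np.ones((5,5)))
fit(foot,.014,cx,cy)
```

```text
centre 0.5134335021972657 -0.011889755249023437 diam [0.06626533 0.0666746 ]
centre 0.5134351272583008 -0.012132720947265625 diam [0.01866487 0.01880287]
centre 0.517889892578125 -0.011949455261230469 diam [0.10832677 0.1083785 ]
```

View pics/r.png

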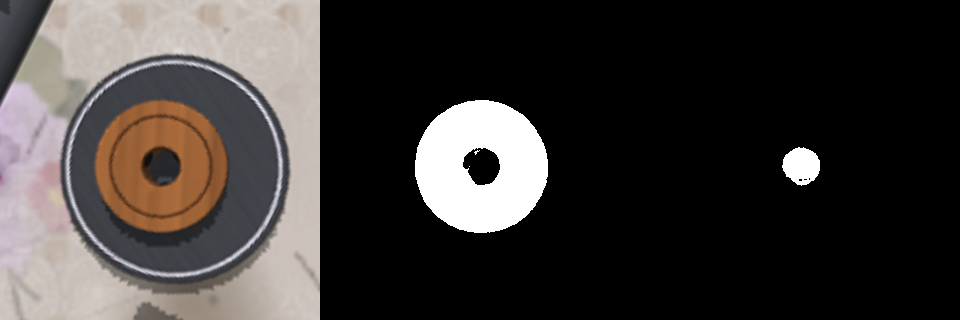

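Emit:
carry_out([
  [[1.2,-1.7,0,0,0,0],[3.4,-4.9,0,0,0,0],[5.4,-7.7,0,0,0,0],[7.4,-10.6,0,0,0,0],[9.4,-13.5,0,0,0,0],[11.1,-16,0,0,0,0],[12.2,-17.5,0,0,0,0],[12.5,-18,0,0,0,0],[12.5,-18,0,0,0,0],[12.5,-18,0,0,0,0]],
])

```text
time: 2.65
ee_pos: [0.5413, 0.2001, 0.2223]
eef_rot: [0.973, 0.23, -0.0, 0.001]
ft_force: [0.1, -0.2, -1.0]
width: 0.0609
grip_force: 0.0
```

The hub fits at 66.3 mm across with its centre at (0.5134, -0.0119). The foot's centre is 4.5 mm away, inside the stated 3.5–6 mm offset. Next I'll measure the spindle up close.

Run:
```python
from h import *
c=cam("wrist");im=r.camera("wrist")[:,:,::-1].copy();cv2.imwrite("pics/w2.png",im)
b=proj(c,[[.551,.2705,0],[.551,.2705,.076]]);print(b)
u,v=b.mean(0).astype(int);a=im[max(v-60,0):v+60,max(u-80,0):u+80]
cv2.imwrite("pics/w2c.png",cv2.resize(a,None,fx=5,fy=5,interpolation=2));print(max(u-80,0),max(v-60,0),a.shape)
```

```text
[[264.75126146 136.51103295]
 [252.02319105 142.26507872]]
178 79 (120, 160, 3)
```

View pics/w2c.png

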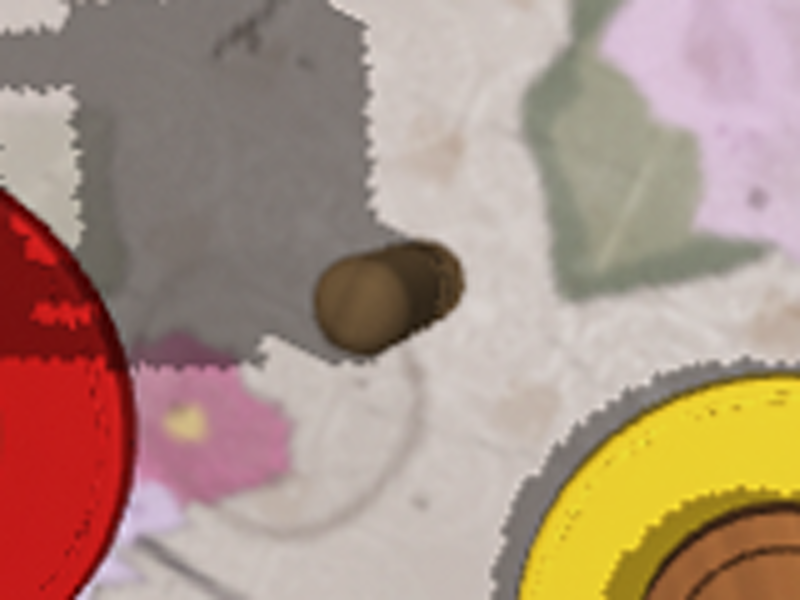

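The spindle's top is at px (250.4,139.4) and its base at about (263,135), in shadow and clear of the red stand.

Run:
```python
from h import *
c=cam("wrist")
t=unproj(c,(250.4,139.4),.0755)[0];print(t,unproj(c,(263,135),0))
shift([t[0],t[1],.036])
```

```text
[0.55278716 0.27241472 0.0755    ] [[0.55185957 0.27242112 0.        ]]
yaw now 0.464 shift cm [ 4.29 -6.02 18.63] rot [0.001 0.001 0.   ]
```

Emit:
carry_out([
  [[1.2,-1.7,0,0,0,0],[3.0,-4.2,1,0,0,0],[4.1,-5.7,3,0,0,0],[4.3,-6.0,6,0,0,0],[4.3,-6.0,9,0,0,0],[4.3,-6.0,12,0,0,0],[4.3,-6.0,14.5,0,0,0],[4.3,-6.0,16.5,0,0,0],[4.3,-6.0,18,0,0,0],[4.3,-6.0,18.6,0,0,0],[4.3,-6.0,18.6,0,0,0],[4.3,-6.0,18.6,0,0,0]],
])

```text
time: 3.7
ee_pos: [0.5531, 0.2746, 0.0374]
eef_rot: [0.973, 0.231, 0.001, 0.0]
ft_force: [1.0, -0.8, 0.4]
width: 0.0608
grip_force: 0.0
```

Emit:
carry_out([
  [[0,0,0,0,0,0],[0,0,0,0,0,0],[0,0,0,0,0,0],[0,0,0,0,0,0],[0,0,0,0,0,0],[0,0,0,0,0,0],[0,0,0,0,0,0],[0,0,0,0,0,0],[0,0,0,0,0,0],[0,0,0,0,0,0]],
], hand=1, squeeze=15)

```text
time: 4.53
ee_pos: [0.5524, 0.275, 0.0365]
eef_rot: [0.973, 0.231, 0.0, 0.0]
ft_force: [-0.3, -0.3, 0.2]
width: 0.0173
grip_force: 15.0
```

Run:
```python
from h import *
shift([.5134,-.0115,.12])
```

```text
yaw now 0.467 shift cm [-16.37  23.83  -8.35] rot [ 0. -0. -0.]
```

Emit:
carry_out([
  [[0,0,-1,0,0,0],[0,0,-3,0,0,0],[0,0,-5,0,0,0],[-0.6,0.9,-7,0,0,0],[-2.0,2.9,-8.1,0,0,0],[-3.6,5.3,-8.4,0,0,0],[-5.2,7.6,-8.4,0,0,0],[-6.8,9.9,-8.4,0,0,0],[-8.4,12.2,-8.4,0,0,0],[-10,14.6,-8.4,0,0,0],[-11.6,16.9,-8.4,0,0,0],[-13.2,19.2,-8.4,0,0,0],[-14.6,21.3,-8.4,0,0,0],[-15.7,22.9,-8.4,0,0,0],[-16.3,23.7,-8.4,0,0,0],[-16.4,23.8,-8.4,0,0,0],[-16.4,23.8,-8.4,0,0,0],[-16.4,23.8,-8.4,0,0,0],[-16.4,23.8,-8.4,0,0,0]],
])

```text
time: 6.12
ee_pos: [0.5132, -0.0096, 0.1207]
eef_rot: [0.973, 0.232, 0.0, -0.0]
ft_force: [-0.2, 0.9, -0.7]
width: 0.0174
grip_force: 15.0
```

Run:
```python
from h import *
c=cam("wrist");im=r.camera("wrist")[:,:,::-1].copy();s=r.read_state();np.savez("w3.npz",V=c[2],p=s["ee_pos"],q=s["eef_rot"])
print(s["ee_pos"],s["width"],s["ft_force"].round(2))
p=s["ee_pos"]
print(proj(c,[[p[0],p[1],p[2]-.036],[p[0],p[1],p[2]+.04],[.5134,-.0119,.028]]))
t=r.camera("top")[:,:,::-1];sc=r.camera("scene")[:,:,::-1]
cs=cam("scene");u,v=proj(cs,[[.513,-.012,.06]])[0].astype(int);print(u,v)
u0,v0=max(u-60,0),max(v-50,0)
out=np.vstack([im[100:400,120:520],cv2.resize(sc[v0:v0+100,u0:u0+133],(400,300),interpolation=2)])
cv2.imwrite("pics/w3.png",out);cv2.imwrite("pics/w3full.png",im);print(u0,v0)
```

```text
[ 0.51319047 -0.00982129  0.12062501] 0.01742696626865416 [-0.66 -0.26  0.02]
[[318.68982441 224.81026658]
 [318.98836591 285.60930218]
 [321.13083552 202.47416207]]
320 204
260 154
```

View pics/w3.png

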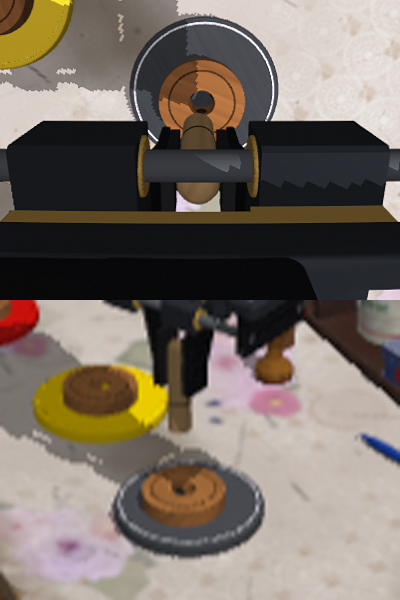

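The spindle is held upright, with its dark ring below the fingers. Its far lower edge is at about px (319,210) and the hole at about (322,201).

Run:
```python
from h import *
K,D,_=cam("wrist");d=np.load("w3.npz");c=(K,D,d["V"]);p=d["p"];q=R.from_quat(d["q"])
im=cv2.imread("pics/w3full.png")
for ox in(0,-.001,-.002):print(ox,proj(c,p+q.apply([[.009+ox,0,.0365],[ox,.009,.0365],[ox,-.009,.0365]])).round(1).tolist())
print("hole rim pred",proj(c,[[.5134,-.0119,.028]]+[[.5134+.0098*np.cos(a),-.0119+.0098*np.sin(a),.028] for a in np.arange(0,6.2,np.pi/2)+.467]).round(1).tolist())
g=im.max(2)
print("col319",[(v,*im[v,319]) for v in range(186,222)][::1])
for v in(196,200,203,216,222):print("row",v,g[v,300:342].tolist())
```

```text
0 [[318.7, 210.2], [333.5, 224.5], [303.8, 224.5]]
-0.001 [[318.7, 211.8], [333.5, 226.1], [303.8, 226.1]]
-0.002 [[318.7, 213.4], [333.5, 227.7], [303.8, 227.7]]
hole rim pred [[321.1, 202.5], [321.2, 189.9], [308.3, 202.5], [321.1, 214.8], [334.0, 202.5]]
col319 [(186, np.uint8(65), np.uint8(114), np.uint8(179)), (187, np.uint8(67), np.uint8(119), np.uint8(186)), (188, np.uint8(70), np.uint8(125), np.uint8(193)), (189, np.uint8(71), np.uint8(127), np.uint8(198)), (190, np.uint8(59), np.uint8(99), np.uint8(153)), (191, np.uint8(49), np.uint8(52), np.uint8(65)), (192, np.uint8(48), np.uint8(43), np.uint8(40)), (193, np.uint8(47), np.uint8(43), np.uint8(42)), (194, np.uint8(48), np.uint8(43), np.uint8(42)), (195, np.uint8(47), np.uint8(44), np.uint8(42)), (196, np.uint8(48), np.uint8(45), np.uint8(43)), (197, np.uint8(47), np.uint8(44), np.uint8(43)), (198, np.uint8(48), np.uint8(45), np.uint8(44)), (199, np.uint8(48), np.uint8(44), np.uint8(44)), (200, np.uint8(48), np.uint8(45), np.uint8(45)), (201, np.uint8(48), np.uint8(44), np.uint8(44)), (202, np.uint8(49), np.uint8(45), np.uint
[... 1212 characters left out ...]
 49, 48, 46, 48, 48, 48, 49, 50, 51, 51, 50, 49, 49, 48, 49, 48, 49, 51, 48, 110, 177, 186, 184, 185, 185, 185, 188]
row 203 [160, 174, 174, 125, 106, 110, 113, 115, 91, 90, 94, 90, 65, 49, 49, 47, 47, 48, 48, 49, 49, 50, 50, 50, 50, 48, 49, 50, 50, 50, 54, 60, 65, 60, 65, 173, 186, 183, 183, 183, 184, 184]
row 216 [176, 176, 175, 173, 174, 176, 177, 164, 120, 95, 88, 86, 90, 90, 91, 91, 91, 90, 89, 88, 85, 85, 87, 88, 88, 91, 91, 121, 157, 181, 184, 182, 182, 184, 185, 186, 185, 186, 186, 183, 180, 178]
row 222 [167, 168, 170, 158, 98, 74, 80, 82, 85, 88, 90, 90, 91, 92, 92, 92, 90, 90, 89, 87, 85, 83, 86, 87, 88, 90, 91, 91, 87, 84, 79, 80, 160, 175, 175, 176, 178, 178, 178, 178, 179, 181]
```

Emit:
carry_out([
  [[0.07,0.24,0.3,0,0,0],[0.07,0.24,1,0,0,0],[0.07,0.24,2,0,0,0],[0.07,0.24,3,0,0,0],[0.07,0.24,4,0,0,0],[0.07,0.24,4.6,0,0,0],[0.07,0.24,4.9,0,0,0],[0.07,0.24,5.0,0,0,0],[0.07,0.24,5.0,0,0,0],[0.07,0.24,5.0,0,0,0],[0.07,0.24,5.0,0,0,0]],
])

```text
time: 7.18
ee_pos: [0.5151, -0.0132, 0.071]
eef_rot: [0.973, 0.231, 0.0, 0.0]
ft_force: [0.6, -0.3, 0.7]
width: 0.0176
grip_force: 15.0
```

Run:
```python
from h import *
c=cam("wrist");im=r.camera("wrist")[:,:,::-1].copy();p,q=tool();cv2.imwrite("pics/w4full.png",im)
print(p,r.read_state()["ft_force"].round(2))
f=p+q.apply([-.0015,-.0004,.0365])
print("hole",proj(c,[[.5134,-.0119,.028]]),"foot",proj(c,[f]),"rim",proj(c,[[.5134+.0098*.893,-.0119+.0098*.45,.028]]),"far foot edge",proj(c,[f+q.apply([.009,0,0])]))
u,v=proj(c,[[.5134,-.0119,.028]])[0].astype(int)
a=im[v-50:v+50,u-65:u+65];cv2.imwrite("pics/w4.png",cv2.resize(a,None,fx=5,fy=5,interpolation=2));print(u-65,v-50)
```

```text
[ 0.51503255 -0.01320785  0.07098833] [ 0.47 -0.61  0.24]
hole [[315.24838876 222.58362222]] foot [[317.68754031 226.82440438]] rim [[315.20727545 207.42370533]] far foot edge [[317.67468445 212.55152752]]
250 172
```

View pics/w4.png

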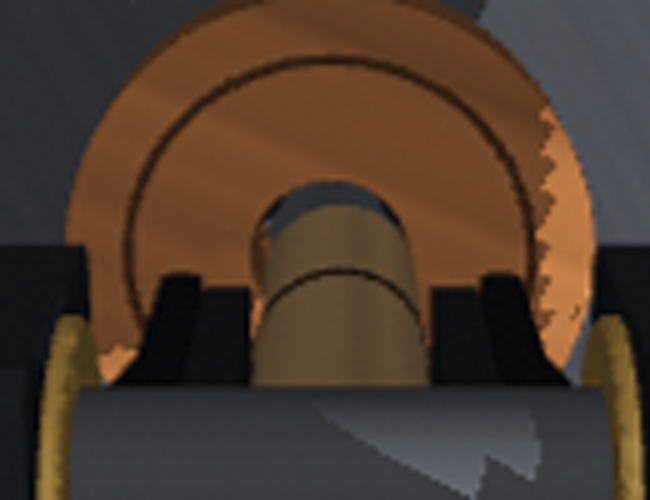

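The spindle's end is just above the hole. Its far edge is at crop (337,205) and the hole's far rim at (332,181), so the spindle is slightly right of the hole.

Run:
```python
from h import *
c=cam("wrist");p,q=tool()
h=unproj(c,(316.1,208.2),.028)[0];f=unproj(c,(317.5,213.0),p[2]-.0365)[0]
print((q.inv().apply(h-f)*1000-[.8,0,0]).round(2),h)
```

```text
[ 0.39 -0.87  6.49] [ 0.52192857 -0.00822238  0.028     ]
```

Emit:
carry_out([
  [[0.04,-0.09,0.1,0,0,0],[0.04,-0.09,0.3,0,0,0],[0.04,-0.09,0.45,0,0,0],[0.04,-0.09,0.55,0,0,0],[0.04,-0.09,0.6,0,0,0],[0.04,-0.09,0.65,0,0,0],[0.04,-0.09,0.7,0,0,0],[0.04,-0.09,0.7,0,0,0],[0.04,-0.09,0.7,0,0,0]],
])

```text
time: 7.98
ee_pos: [0.5147, -0.0122, 0.0636]
eef_rot: [0.973, 0.231, 0.0, 0.0]
ft_force: [-0.3, 1.0, -0.4]
width: 0.0176
grip_force: 15.0
```

Emit:
carry_out([
  [[0,0,0.05,0,0,0],[0,0,0.1,0,0,0],[0,0,0.1,0,0,0],[0,0,0.1,0,0,0]],
])

```text
time: 8.32
ee_pos: [0.5147, -0.0123, 0.0625]
eef_rot: [0.973, 0.231, 0.0, 0.0]
ft_force: [-0.7, 0.6, 0.2]
width: 0.0175
grip_force: 15.0
```

Emit:
carry_out([
  [[0,0,0.05,0,0,0],[0,0,0.1,0,0,0],[0,0,0.15,0,0,0],[0,0,0.2,0,0,0],[0,0,0.2,0,0,0],[0,0,0.2,0,0,0]],
])

```text
time: 8.82
ee_pos: [0.5147, -0.0122, 0.0605]
eef_rot: [0.973, 0.231, -0.0, 0.0]
ft_force: [0.4, -0.2, 0.1]
width: 0.0173
grip_force: 15.0
```

Emit:
carry_out([
  [[0,0,0.1,0,0,0],[0,0,0.2,0,0,0],[0,0,0.3,0,0,0],[0,0,0.3,0,0,0],[0,0,0.3,0,0,0]],
])

```text
time: 9.23
ee_pos: [0.5147, -0.0122, 0.0575]
eef_rot: [0.973, 0.231, -0.0, -0.0]
ft_force: [0.5, 0.7, -0.3]
width: 0.0174
grip_force: 15.0
```

The spindle is in the hole. Next I'll push it past the buttons in small steps.

Emit:
carry_out([
  [[0,0,0.1,0,0,0],[0,0,0.2,0,0,0],[0,0,0.3,0,0,0],[0,0,0.4,0,0,0],[0,0,0.5,0,0,0],[0,0,0.5,0,0,0]],
], squeeze=20)

```text
time: 9.73
ee_pos: [0.5147, -0.0122, 0.0523]
eef_rot: [0.973, 0.231, 0.0, -0.0]
ft_force: [-0.1, 0.3, -0.0]
width: 0.0175
grip_force: 20.0
```

Emit:
carry_out([
  [[0,0,0.1,0,0,0],[0,0,0.2,0,0,0],[0,0,0.3,0,0,0],[0,0,0.3,0,0,0]],
])

```text
time: 10.07
ee_pos: [0.5146, -0.0122, 0.0493]
eef_rot: [0.973, 0.231, -0.0, -0.0]
ft_force: [2.0, 0.2, 0.0]
width: 0.0175
grip_force: 20.0
```

Emit:
carry_out([
  [[0,0,0.1,0,0,0],[0,0,0.2,0,0,0],[0,0,0.3,0,0,0],[0,0,0.3,0,0,0]],
])

```text
time: 10.4
ee_pos: [0.5146, -0.0122, 0.0462]
eef_rot: [0.973, 0.231, -0.0, -0.0]
ft_force: [0.9, -0.3, 0.0]
width: 0.0171
grip_force: 20.0
```

Run:
```python
from h import *
im=r.camera("wrist")[:,:,::-1].copy();sc=r.camera("scene")[:,:,::-1]
c=cam("wrist");p,q=tool();print(p,r.read_state()["ft_force"])
u,v=proj(c,[p])[0].astype(int);print(u,v,proj(c,[p+q.apply([.009-.0015,0,.0115])]), proj(cam("scene"),[[.5134,-.0119,.028]]))
a=cv2.resize(im[170:270,250:380],None,fx=4,fy=4,interpolation=2)
b=cv2.resize(sc[170:235,285:370],(520,398),interpolation=2)[:190+0]
b=cv2.resize(sc[185:235,285:370],(520,200),interpolation=2) if 0 else cv2.resize(sc[190:232,290:360],(330,198),interpolation=2)
o=np.zeros((600,520,3),np.uint8);o[:400]=a;o[400:598,:330]=b;cv2.imwrite("pics/w5.png",o)
```

```text
[ 0.51457357 -0.01221455  0.0462567 ] [ 1.23126332  0.47737942 -0.16309861]
318 247 [[318.399007   225.62535118]] [[320.418354   215.78008944]]
```

View pics/w5.png

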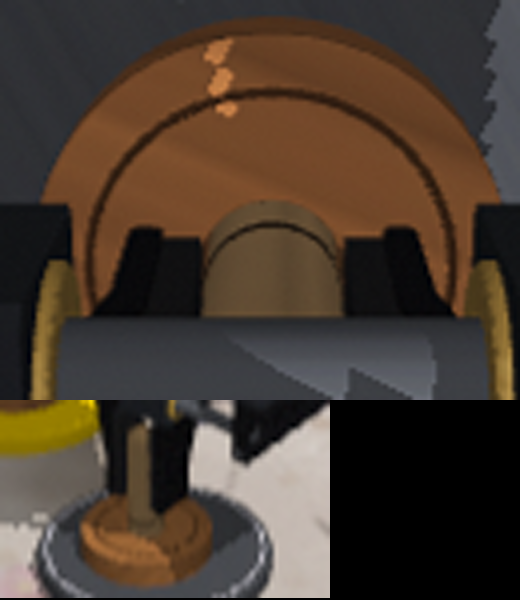

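The spindle is in the hole, with its dark line at crop (270,225) still about 6 mm above the hub. I'll keep pressing.

Emit:
carry_out([
  [[0,0,0.1,0,0,0],[0,0,0.2,0,0,0],[0,0,0.3,0,0,0]],
])

```text
time: 10.75
ee_pos: [0.5147, -0.0122, 0.0436]
eef_rot: [0.973, 0.231, 0.0, 0.0]
ft_force: [0.8, 0.9, 4.3]
width: 0.0176
grip_force: 20.0
```

Emit:
carry_out([
  [[0,0,0.1,0,0,0],[0,0,0.2,0,0,0],[0,0,0.2,0,0,0]],
])

```text
time: 11.0
ee_pos: [0.5146, -0.0122, 0.0413]
eef_rot: [0.973, 0.231, -0.0, 0.0]
ft_force: [0.9, 0.4, 0.9]
width: 0.0171
grip_force: 20.0
```

Emit:
carry_out([
  [[0,0,0.05,0,0,0],[0,0,0.1,0,0,0],[0,0,0.1,0,0,0]],
])

```text
time: 11.25
ee_pos: [0.5146, -0.0122, 0.0404]
eef_rot: [0.973, 0.231, -0.0, 0.0]
ft_force: [0.3, 1.0, 1.4]
width: 0.017
grip_force: 20.0
```

Emit:
carry_out([
  [[0,0,0.05,0,0,0],[0,0,0.1,0,0,0],[0,0,0.1,0,0,0]],
])

```text
time: 11.5
ee_pos: [0.5146, -0.0122, 0.0394]
eef_rot: [0.973, 0.231, -0.0, 0.0]
ft_force: [0.7, 1.4, 2.9]
width: 0.0174
grip_force: 20.0
```

Emit:
carry_out([
  [[0,0,0.05,0,0,0],[0,0,0.05,0,0,0]],
])

```text
time: 11.67
ee_pos: [0.5148, -0.0122, 0.0393]
eef_rot: [0.973, 0.231, 0.0, 0.0]
ft_force: [-1.2, 1.1, 8.0]
width: 0.0176
grip_force: 20.0
```

Emit:
carry_out([
  [[0,0,0.05,0,0,0],[0,0,0.05,0,0,0]],
])

```text
time: 11.83
ee_pos: [0.5149, -0.0121, 0.0393]
eef_rot: [0.973, 0.231, 0.0, 0.0]
ft_force: [-2.5, 0.9, 12.7]
width: 0.0173
grip_force: 20.0
```

The spindle is on the bottom: z stays at 39.3 mm while the force rises. Now I'll let go and lift.

Emit:
carry_out([
  [[0,0,-0.08,0,0,0],[0,0,-0.08,0,0,0],[0,0,-0.08,0,0,0],[0,0,-0.08,0,0,0],[0,0,-0.08,0,0,0]],
], hand=-0.4)

```text
time: 12.25
ee_pos: [0.5144, -0.0123, 0.039]
eef_rot: [0.973, 0.231, -0.0, -0.0]
ft_force: [0.2, 0.5, -0.5]
width: 0.0432
grip_force: 0.0
```

Emit:
carry_out([
  [[0,0,-0.5,0,0,0],[0,0,-2,0,0,0],[0,0,-4.5,0,0,0],[0,0,-7.5,0,0,0],[0,0,-10.5,0,0,0],[0,0,-13.5,0,0,0],[0,0,-16,0,0,0],[0,0,-17.6,0,0,0],[0,0,-18,0,0,0],[0,0,-18,0,0,0],[0,0,-18,0,0,0]],
])

```text
time: 13.17
ee_pos: [0.5143, -0.0123, 0.2185]
eef_rot: [0.973, 0.231, -0.0, -0.0]
ft_force: [0.1, 0.7, -0.2]
width: 0.0609
grip_force: 0.0
```

Run:
```python
from h import *
c=cam("wrist");im=r.camera("wrist")[:,:,::-1].copy();p,q=tool();cv2.imwrite("pics/w6full.png",im)
print(p);b=proj(c,[[.5134,-.0119,.0785],[.5134,-.0119,.028]]);print(b)
u,v=b.mean(0).astype(int);print(u-80,v-60)
cv2.imwrite("pics/w6.png",cv2.resize(im[v-60:v+60,u-80:u+80],None,fx=5,fy=5,interpolation=2))
shift([.4986,-.3192,.22]);shift([.51,-.32,.22])
```

```text
[ 0.51401347 -0.0122652   0.21804774]
[[317.50344338 188.72566757]
 [317.58874067 178.31211745]]
237 123
yaw now 0.467 shift cm [-15.19  26.72  -0.2 ] rot [-0.001  0.002 -0.   ]
yaw now 0.467 shift cm [-14.21  27.3   -0.2 ] rot [-0.001  0.002 -0.   ]
```

Emit:
carry_out([
  [[-0.6,1,0,0,0,0],[-2,3.3,0,0,0,0],[-3.8,6.2,0,0,0,0],[-5.6,9.2,0,0,0,0],[-7.4,12.1,0,0,0,0],[-9.2,15.1,0,0,0,0],[-11,18,0,0,0,0],[-12.8,21,0,0,0,0],[-14.6,24,0,0,0,0],[-16,26.3,0,0,0,0],[-16.8,27.6,0,0,0,0],[-16.9,27.8,0,0,0,0],[-16.9,27.8,0,0,0,0],[-16.9,27.8,0,0,0,0]],
])

```text
time: 14.38
ee_pos: [0.4893, -0.3349, 0.219]
eef_rot: [0.973, 0.232, 0.0, -0.001]
ft_force: [-0.1, -0.4, 0.2]
width: 0.0605
grip_force: 0.0
```

```bash
cat >> h.py <<'E'
def rect(c,im,z,cx,cy,h=.1,s=.0005):
    n=int(2*h/s);g=(np.arange(n)-n/2)*s
    X,Y=np.meshgrid(cx+g,cy+g);P=np.c_[X.ravel(),Y.ravel(),np.full(X.size,z)]
    return cv2.remap(im,proj(c,P).astype(np.float32).reshape(n,n,2),None,cv2.INTER_LINEAR)
E
python3 - <<'E'
from h import *
c=cam("wrist");im=r.camera("wrist")[:,:,::-1].copy();p,q=tool();cv2.imwrite("pics/w7full.png",im);np.savez("w7.npz",V=c[2]);print(p)
print(r.read_state()["joint_positions"].round(2))
a=rect(c,im,.048,.523,-.32)
cv2.imwrite("pics/w7.png",np.vstack([np.hstack([a,cv2.resize(im[60:260,220:420],(400,400))]),cv2.resize(cv2.imread("pics/w6.png"),(800,600))[200:400]]))
E
```

```text
[ 0.4894855  -0.33458668  0.21923455]
[ 0.84  0.29 -0.39  1.54  0.11  1.34 -0.66]
```

View pics/w7.png

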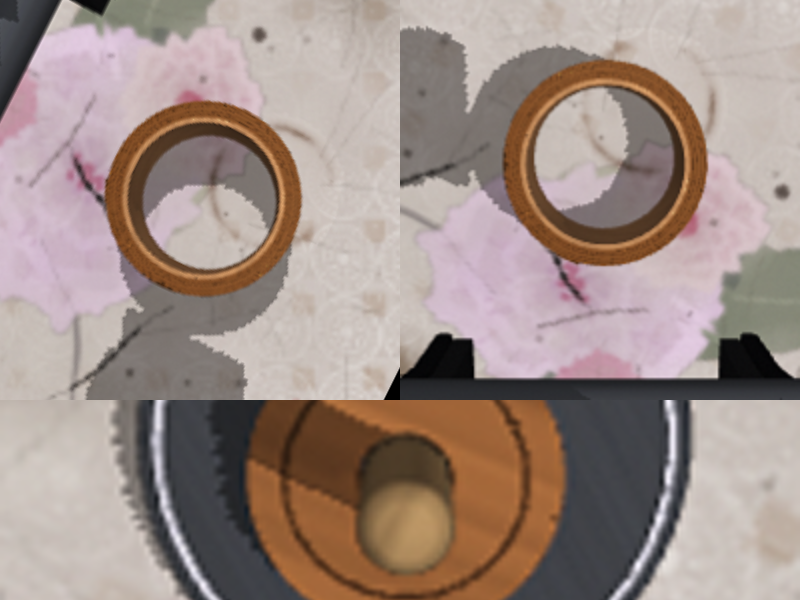

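The spindle stands upright and centred in the hub (bottom strip). The roll's outer edges in the rectified view are x 105–301 and y 101–297, so it measures 98 mm across, centred at (0.5245, -0.3205). I'll pinch the wall on the tool's -y side.

Emit:
carry_out([
  [[0.9,-1,0,0,0,0],[2.6,-2.8,0.5,0,0,0],[3.6,-3.8,2,0,0,0],[3.77,-4.03,4.5,0,0,0],[3.77,-4.03,7.5,0,0,0],[3.77,-4.03,10,0,0,0],[3.77,-4.03,12,0,0,0],[3.77,-4.03,13,0,0,0],[3.77,-4.03,13,0,0,0],[3.77,-4.03,13,0,0,0],[3.77,-4.03,13,0,0,0]],
], hand=0.19)

```text
time: 15.35
ee_pos: [0.5055, -0.2834, 0.091]
eef_rot: [0.973, 0.232, 0.001, 0.001]
ft_force: [0.6, 0.6, 1.2]
width: 0.0355
grip_force: 0.0
```

Run:
```python
from h import *
print(r.read_state()["width"]);c=(.5245,-.3205);y=np.array([.45,-.893])*.0435
shift([c[0]-y[0],c[1]-y[1],.0205])
```

```text
0.03549547351537622
yaw now 0.467 shift cm [ 0.02 -0.2   7.05] rot [ 0.002 -0.001 -0.   ]
```

Emit:
carry_out([
  [[0,-0.15,1,0,0,0],[0,-0.15,2.5,0,0,0],[0,-0.15,4,0,0,0],[0,-0.15,5.5,0,0,0],[0,-0.15,6.6,0,0,0],[0,-0.15,7.05,0,0,0],[0,-0.15,7.05,0,0,0],[0,-0.15,7.05,0,0,0]],
])

```text
time: 16.02
ee_pos: [0.5041, -0.2823, 0.0193]
eef_rot: [0.973, 0.231, 0.0, 0.0]
ft_force: [0.5, 0.9, 0.4]
width: 0.0349
grip_force: 0.0
```

Emit:
carry_out([
  [[0,0,0,0,0,0],[0,0,0,0,0,0],[0,0,0,0,0,0],[0,0,0,0,0,0],[0,0,0,0,0,0],[0,0,0,0,0,0],[0,0,0,0,0,0],[0,0,0,0,0,0]],
], hand=1, squeeze=40)

```text
time: 16.68
ee_pos: [0.504, -0.2824, 0.0192]
eef_rot: [0.973, 0.231, 0.0, 0.0]
ft_force: [-0.5, 0.7, 4.3]
width: 0.0114
grip_force: 39.2
```

Run:
```python
from h import *
p,q=tool();print(p,r.read_state()["width"])
# roll centre in hand ~ p + y*.0435; target = hub centre
y=q.apply([0,1,0])*.0435;h=np.array([.5134,-.0119,0]);
t=h-y;print(t);shift([t[0],t[1],.125])
```

```text
[ 0.50398443 -0.28241805  0.01922635] 0.01139592909842704
[ 4.93826507e-01  2.69474907e-02 -2.86423437e-05]
yaw now 0.467 shift cm [ 13.02 -28.08 -10.59] rot [ 0.001 -0.    -0.   ]
```

Emit:
carry_out([
  [[0,0,-0.3,0,0,0],[0,0,-1,0,0,0],[0,0,-2,0,0,0],[0,0,-3.5,0,0,0],[0,0,-5,0,0,0],[0,0,-6.5,0,0,0],[0,0,-8,0,0,0],[0,0,-9.5,0,0,0],[0,0,-10.4,0,0,0],[0,0,-10.8,0,0,0],[0,0,-10.8,0,0,0],[0,0,-10.8,0,0,0]],
])

```text
time: 17.68
ee_pos: [0.5034, -0.2821, 0.1265]
eef_rot: [0.973, 0.231, -0.0, -0.0]
ft_force: [-0.4, -0.9, -1.0]
width: 0.0114
grip_force: 39.2
```

Run:
```python
from h import *
p,q=tool();print(p,r.read_state()["width"],r.read_state()["ft_force"])
sc=r.camera("scene")[:,:,::-1].copy();cv2.imwrite("pics/s8.png",sc);c=cam("scene")
# find brown roll rim by ellipse fit of outline in a top-plane rectification
im=r.camera("wrist")[:,:,::-1].copy();cv2.imwrite("pics/w8full.png",im);cw=cam("wrist");np.savez("w8.npz",V=cw[2],p=p)
ctr=p+q.apply([0,.0435,-.0288]);print("top centre",ctr,proj(cw,[ctr+q.apply([a,b,0]) for a,b in((.049,0),(0,.049),(0,0),(-.049,0))]).round(1).tolist())
```

```text
[ 0.50344719 -0.28213898  0.12646547] 0.011378910365032783 [-0.41391047 -0.94876146 -0.96914501]
top centre [ 0.5230369  -0.32098824  0.15525206] [[431.3, 156.6], [535.3, 271.7], [422.1, 272.7], [413.6, 369.9]]
```

Run:
```python
from h import *
from scipy.optimize import least_squares
cw=cam("wrist");p,q=tool();cw=(cw[0],cw[1],np.load("w8.npz")["V"]);im=cv2.imread("pics/w8full.png")
hsv=cv2.cvtColor(im,cv2.COLOR_BGR2HSV)
m=((hsv[...,0]<18)&(hsv[...,1]>120)&(hsv[...,2]>70)).astype(np.uint8)
m[215:]=0;n,l,st,ct=cv2.connectedComponentsWithStats(m);k=1+st[1:,4].argmax();print(st[k])
pts=[]
for u in range(340,520,8):
    v=np.flatnonzero(l[:,u]==k)
    if len(v):pts.append((u,v[0]))
pts=np.array(pts,float);print(pts[::4].tolist())
# model: roll centre offset (tool x,y), tilt about tool x and y, pivot at grasp point; top outer rim
P=np.load("w8.npz")["p"]
def rim(a):
    ph=np.linspace(-.2,np.pi+.2,300)
    X=np.c_[.049*np.sin(ph)*1,.049*np.cos(ph),0*ph]  # half at +x
    X=X+[a[0],.0435+a[1],-.0288]
    X=R.from_rotvec([a[2],a[3],0]).apply(X-[0,0,-.019])+[0,0,-.019]
    return proj(cw,P+q.apply(X))
def res(a):
    c=rim(a);d=np.hypot(*(pts[:,None]-c[None]).transpose(2,0,1)).min(1)
    return np.r_[d,a[:2]/.001*.3,a[2:]/.03*.3]
s=least_squares(res,np.zeros(4),diff_step=1e-4,x_scale=[.001,.001,.02,.02]);print(s.x,np.abs(s.fun[:len(pts)]).mean(),"at0",res(np.zeros(4))[:len(pts)].mean())
```

```text
[ 322  157  203   58 5269]
[[340.0, 192.0], [372.0, 170.0], [404.0, 159.0], [436.0, 157.0], [468.0, 164.0], [500.0, 183.0]]
[-1.26217696e-05 -1.40790273e-03 -5.89431723e-03  1.21637662e-02] 0.49283928799024646 at0 1.3771505380542306
```

The roll hangs level: tilt is under 0.015 rad, and its centre sits 42 mm along the tool's y axis. Now I'll carry it over the stand.

Emit:
carry_out([
  [[0.3,-0.6,0,0,0,0],[1,-2.1,0,0,0,0],[2,-4.3,0,0,0,0],[3,-6.4,0,0,0,0],[4,-8.6,0,0,0,0],[5,-10.7,0,0,0,0],[6,-12.8,0,0,0,0],[7,-15,0,0,0,0],[8,-17.1,0,0,0,0],[9,-19.3,0,0,0,0],[10,-21.4,0,0,0,0],[11,-23.5,0,0,0,0],[11.9,-25.5,0,0,0,0],[12.6,-27,0,0,0,0],[13,-27.7,0,0,0,0],[13.03,-27.87,0,0,0,0],[13.03,-27.87,0,0,0,0],[13.03,-27.87,0,0,0,0],[13.03,-27.87,0,0,0,0]],
])

```text
time: 19.37
ee_pos: [0.4946, 0.0241, 0.1267]
eef_rot: [0.973, 0.23, -0.0, 0.0]
ft_force: [0.3, -0.1, -1.5]
width: 0.0115
grip_force: 39.2
```

Run:
```python
from h import *
print(r.read_state()["width"],r.read_state()["ft_force"]);shift([.4944,.0254,.0335])
```

```text
0.01145134642951332 [ 0.2502805  -0.08703541 -1.54404881]
yaw now 0.465 shift cm [ 0.04 -0.13  9.32] rot [0. 0. 0.]
```

Emit:
carry_out([
  [[0.04,-0.13,0.4,0,0,0],[0.04,-0.13,1.2,0,0,0],[0.04,-0.13,2.2,0,0,0],[0.04,-0.13,3.2,0,0,0],[0.04,-0.13,4.2,0,0,0],[0.04,-0.13,5.2,0,0,0],[0.04,-0.13,6.2,0,0,0],[0.04,-0.13,7,0,0,0],[0.04,-0.13,7.4,0,0,0],[0.04,-0.13,7.4,0,0,0],[0.04,-0.13,7.4,0,0,0]],
])

```text
time: 20.28
ee_pos: [0.4945, 0.0267, 0.0529]
eef_rot: [0.973, 0.231, 0.0, -0.0]
ft_force: [-0.3, 0.9, -0.8]
width: 0.0114
grip_force: 39.2
```

Emit:
carry_out([
  [[0,0,0.2,0,0,0],[0,0,0.4,0,0,0],[0,0,0.6,0,0,0],[0,0,0.8,0,0,0],[0,0,0.8,0,0,0],[0,0,0.8,0,0,0]],
])

```text
time: 20.78
ee_pos: [0.4944, 0.0266, 0.0448]
eef_rot: [0.973, 0.231, -0.0, 0.0]
ft_force: [-0.8, -0.1, -1.2]
width: 0.0116
grip_force: 39.2
```

Emit:
carry_out([
  [[0,0.08,0.2,0,0,0],[0,0.08,0.4,0,0,0],[0,0.08,0.6,0,0,0],[0,0.08,0.8,0,0,0],[0,0.08,1.0,0,0,0],[0,0.08,1.0,0,0,0],[0,0.08,1.0,0,0,0]],
])

```text
time: 21.37
ee_pos: [0.4947, 0.0259, 0.0347]
eef_rot: [0.973, 0.231, -0.0, -0.0]
ft_force: [-0.2, 0.3, -1.0]
width: 0.0115
grip_force: 39.2
```

Emit:
carry_out([
  [[0,0,0.05,0,0,0],[0,0,0.1,0,0,0],[0,0,0.1,0,0,0]],
])

```text
time: 21.62
ee_pos: [0.4948, 0.0259, 0.0338]
eef_rot: [0.973, 0.231, 0.0, 0.0]
ft_force: [0.8, 0.3, -1.2]
width: 0.0115
grip_force: 39.2
```

Emit:
carry_out([
  [[0,0,0.05,0,0,0],[0,0,0.1,0,0,0],[0,0,0.1,0,0,0]],
])

```text
time: 21.87
ee_pos: [0.4949, 0.0259, 0.0332]
eef_rot: [0.973, 0.231, 0.0, 0.0]
ft_force: [-2.2, -0.1, 5.1]
width: 0.0115
grip_force: 39.2
```

The roll rests on the foot. I'll open the fingers a little and lift.

Emit:
carry_out([
  [[0,0,-0.05,0,0,0],[0,0,-0.05,0,0,0],[0,0,-0.05,0,0,0],[0,0,-0.05,0,0,0],[0,0,-0.05,0,0,0],[0,0,-0.05,0,0,0]],
], hand=0.42)

```text
time: 22.37
ee_pos: [0.4948, 0.0259, 0.0333]
eef_rot: [0.973, 0.231, 0.0, 0.0]
ft_force: [-0.2, 0.3, 0.1]
width: 0.0251
grip_force: 0.0
```

Emit:
carry_out([
  [[0,0,-0.4,0,0,0],[0,0,-1.4,0,0,0],[0,0,-3,0,0,0],[0,0,-5,0,0,0],[0,0,-7.5,0,0,0],[0,0,-10.5,0,0,0],[0,0,-13.5,0,0,0],[0,0,-16,0,0,0],[-1,-1,-17.6,0,0,0],[-2,-3,-18,0,0,0],[-3,-4,-18,0,0,0],[-3,-4,-18,0,0,0],[-3,-4,-18,0,0,0]],
])

```text
time: 23.45
ee_pos: [0.4499, 0.0482, 0.2143]
eef_rot: [0.973, 0.232, 0.001, 0.001]
ft_force: [0.6, -0.1, -0.1]
width: 0.0252
grip_force: 0.0
```

Run:
```python
from h import *
c=cam("wrist");im=r.camera("wrist")[:,:,::-1].copy();p,q=tool();cv2.imwrite("pics/w9full.png",im);s=r.read_state();print(p,s["width"],s["time"])
def ell(z,cond,lab):
    a=rect(c,im,z,.513,-.012,h=.08);hs=cv2.cvtColor(a,cv2.COLOR_BGR2HSV).astype(int)
    yy,xx=np.mgrid[:320,:320];rr=np.hypot(xx-160,yy-160)*.5
    m=(cond(hs)&(rr<62)).astype(np.uint8)*255;m=cv2.morphologyEx(m,cv2.MORPH_OPEN,np.ones((5,5)))
    k=max(cv2.findContours(m,cv2.RETR_EXTERNAL,cv2.CHAIN_APPROX_NONE)[0],key=cv2.contourArea)
    (u,v),d,_=cv2.fitEllipse(cv2.convexHull(k));print(lab,.513+(u-160)*.0005,-.012+(v-160)*.0005,np.array(d)*.0005)
ell(.062,lambda h:(h[...,0]<20)&(h[...,1]>110)&(h[...,2]>50),"roll top")
```

```text
[0.45028339 0.04790012 0.21401641] 0.025300989967983932 23.5
roll top 0.5144176635742188 -0.010547630310058594 [0.09678142 0.10121748]
```

```bash
python3 -c "
from bench import r
print(r.close_job())"
```

```text
the job is handed in; nothing more can be done
None
```

I've handed the job in at about 23.5 s: the spindle stands on the bottom of the hub's hole (highest push I read was 12.7 N), the brown roll lies flat on the stand's foot about 2 mm off the hub's centre, the gripper is clear, and I disturbed nothing else that I know of; I haven't seen a verdict.

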